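# Lay the tall bracket down against the stop

### The job

The tall steel bracket stands on its base plate on the sanding board. Using only the fingers to push and hold back, never gripping or lifting it, tip it over towards the board's wooden stop onto the back of its upright, checking its fall so that it comes down gently instead of dropping. Push it along until its top end sits square against the stop, ready for sanding, and leave the small bracket and everything else where they are.

Things in the scene. Friction and masses are not known exactly. Their poses are not given: they have to be found in the camera images.
- board: Sanding board, immovable: plywood 370 x 250 mm with a grippy black rubber top 20 mm above the table. Origin on the table under its centre; x along the board towards the stop, y across, z up. At its +x end a wooden stop strip, 20 mm thick, stands across the full width, 16 mm above the rubber; its face towards the bracket is at board x = 165 mm.
- stop_face (a point): Middle of the stop strip's face that looks along the board towards the bracket, 8 mm above the rubber.
- bracket: Tall steel bracket, loose, 0.6 to 0.9 kg, an L from the side, standing near the board's end away from the stop. Base plate 96 (x) x 80 (y) x 8 mm; on its +x edge, outer face flush, an upright 56 mm wide (y), 5 mm thick, top 180 mm above the underside. Origin: centre of the underside; x towards the stop (within 0.12 rad of board x at start), z up. Laid as wanted, x points down.
- bracket_toe (a point): Middle of the bracket's lower front edge: where the upright's outer face meets the underside (48 mm in +x from the origin). The edge that it tips about; it stays on the rubber. It starts 200 to 240 mm from the stop's face, so the laid bracket comes down 20 to 60 mm short of the stop.
- bracket_head (a point): Middle of the top end of the upright's outer face, 180 mm from the toe. The end that must meet the stop.
- bracket_balance (a point): Bracket's centre of mass: 28 mm behind the upright's outer face, 44 mm above the underside. Tilted some 33 degrees about the toe towards the stop the bracket overbalances and falls on by itself.
- bracket_base_edge (a point): Middle of the base plate's free rear edge, on its upper side (96 mm behind the toe, 8 mm up). It rises as the bracket tips and stands 96 mm above the rubber when the bracket lies; pressing it back there holds the fall. Nothing fills the inner corner of the L.
- block: Cork sanding block 70 x 40 x 32 mm lying on the board beside the bracket's path. Origin centre of underside. Bystander.
- tape: Roll of masking tape, 100 mm outer diameter, 25 mm high, lying flat on the table off the board. Origin centre of underside. Bystander.
- small_bracket: A smaller bracket of the same make, base plate also 96 x 80 mm but only 100 mm tall, standing on the table off the board. Origin centre of its underside. Bystander, to be left alone.
- spray_can: Aerosol can 66 mm diameter, 184 mm high, standing on the table. Origin centre of underside. Bystander.
- tin: Filler tin 102 mm diameter, 110 mm high, standing on the table. Origin centre of underside. Bystander.
- long_board: Long sanding board 380 x 68 mm with a knob (60 mm high) and a grip (about 100 mm high), lying on the table. Origin centre of underside, x along it. Bystander.
- scraper: Wooden-handled scraper lying on the table. Bystander.
- jar: Small touch-up paint jar, 44 mm diameter, 72 mm high with its black cap, standing on the board beside the bracket's path. Origin centre of underside. Bystander.
Mind the look-alikes: they are no part of the job. Leave any yellow look-alike of the bracket alone.

How it is judged:
At the end, for the whole second after the job is handed in: The tall bracket lies flat on the rubber on the outer face of its upright (within 5 degrees), base plate standing up, its top end within 5 mm of the stop's face and square to it within 4.5 degrees, wholly on the board, at rest and let go (angle between bracket's own x axis and vertical above 3.05 rad and x of bracket_head in the frame of board between 0.16 and 0.17 m and angle between the z axis of bracket and the x axis of board, either way round below 0.08 rad and y of bracket_head in the frame of board between -0.08 and 0.08 m and z of bracket_head in the frame of board below 0.026 m and linear speed of bracket below 0.01 m/s and angular speed of bracket below 0.05 rad/s); the robot touches nothing.
It fails at once if the bracket is let fall: it turns faster than 3.5 rad/s in the last third of its way down (tilted more than 57 degrees) (angle between bracket's own z axis and vertical above 1 rad and angular speed of bracket above 3.5 rad/s).
It fails at once if the bracket is lifted: its tipping edge comes more than 30 mm off the rubber (height (world z) of bracket_toe above 0.05 m).
It fails at once if the bracket is gripped or rammed: the fingers load it with more than 35 N (contact force between the fingers and bracket above 35 N).
It fails at once if a bystander is moved more than 20 mm (distance of any of block, tape, small_bracket, spray_can, tin, long_board, scraper, jar from where it was at the start of the episode above 0.02 m).
It also fails if it takes over 64 s, if anything falls off the work surface, if the arm or the gripper's body presses on something with over 40 N, if the wrist force passes 120 N, or if a joint passes its speed limit or range.

### The arm

A 6-joint arm with a two-finger parallel gripper is mounted at the origin on the work surface. World frame = base frame: x ahead of the robot, y to its left, z up, the work surface at z = 0. Lengths are in m, angles in rad, forces in N, time in s.
With the tool pointing down it reaches from about 0.25 to 0.8 m from the base axis. Payload 8.5 kg.
Tool frame: the origin (TCP) lies between the finger pads; the fingertips stand 25 mm ahead of it and the grasp point (between the pads) lies 6 mm ahead of it; z points along the fingers, y is the line along which they close (so a half turn about z gives the same grasp; the last joint's range is limited). The gripper opens to 85 mm and grips with 20 to 120 N. Pads are 22 mm wide; open, the fingers measure 114 mm over their backs; the gripper's body (76 mm by 85 mm) begins 54 mm behind the grasp point. The pads swing forward as they close: fully open they stand 13 mm farther back than shut.
Start: joints at [-1.103, 0.238, -0.013, 1.319, 0, 1.571], TCP at [0.237, -0.469, 0.256] pointing down, gripper open.
Joint ranges: [-2.66, 2.66], [-1.03, 1.9], [-1.14, 1.46], [-1.82, 2.27], [-1.45, 1.34], [-3.14, 3.14]. Speed limits (rad/s): [2.22, 2.22, 2.79, 3.14, 3.14, 3.14].

### API

Orientations are given as a 3x3 rotation matrix whose columns are the frame's x, y, z axes.
In Python, from station import manip gives the robot as it stands.
- The arm moves only by the tool play_rows, never from a script. Its argument "plan" is a list of rows, each a list of 3 entries, a list of its own where there are three numbers: the shift along the tool's x, y, z in m, then the turn, a rotation vector about the tool's x, y, z in degrees, then the finger opening in m, from 0 to 0.0854. In form: [[[x, y, z], [ax, ay, az], grip], ...]. A call has 1 to 12 rows; each row is the pose to reach, as a shift and turn from the pose commanded when the call began, along the tool's axes at that moment; what a row does not reach only later rows make up. A row lasts 1/10 s, in which the tool goes at most 50 mm and 8.59 degrees, less where a joint would pass 70% of its speed; a pose out of reach is approached as far as the arm can. A call with a gripper value outside its range is refused whole. The fingers move at their own pace and stop on an object; "grip_force" is the grip in N (left out, the last holds). Time passes only in rows, so rows that repeat a pose let the fingers close. It gives the time, the measured TCP pose, the force, the opening and the grip force at its end, in the units of the state.
- manip.sense(): the state, without advancing time (a new reading comes with each control period).
- manip.get_image(name): name is "scene" or "top" or "wrist"; returns a dict with "image" (400x640x3 uint8, blue, green, red), "mtx" (3x3 intrinsics, pixels), "origin" and "rotation" of the camera in the world. Camera axes: x right, y down, z forward; pixel columns grow to the right and rows downward; lengths in m; the calibration is good to about 2 mm. The wrist camera is an equidistant fisheye: a pixel r from the principal point sees the ray r / f radians off the axis. A picture is of the moment at which its call begins. There is no depth.
- manip.close_job(): hands the job in; it is judged then, once.
The state is a dict: "t": time; "joint_pos": joint angles; "qvel": joint speeds; "effort": joint torques, N m; "position": TCP position; "ee_rot": TCP orientation; "wrist_force": force on the tool from outside, world axes, zero at the start; "wrist_torque": the same for the moment, N m; "grip_width": opening from 0.0 (shut) to 1.0 (fully open); "finger_force": force on a finger pad.
Only numpy, scipy, OpenCV 4.12 (cv2) and the standard library are available. Lean on these libraries where they do the work, as an engineer would, in place of code of your own. Each camera call takes 0.05 s, during which the arm holds its last target. There are 200 camera calls.

## Working session

There is one attempt and no reset: what is moved stays moved. The work goes in short steps, Python scripts to look and compute and a tool call to move; the robot and the scene stay as the last step left them, time stands still between calls to the robot, and variables do not carry over. Pictures are saved under pics/ and viewed, at most 10 in all, crops included, and the job is handed in when it is done.

Besides the shell and the picture viewer there is one more tool, called after "Emit:" by a JSON object that holds its "name" and its "arguments". play_rows: Moves the arm, as the interface text tells. Its arguments: {"type":"object","properties":{"plan":{"type":"array"},"grip_force":{"type":"number"}},"required":["plan"]}

```bash
mkdir -p pics; ls
python3 - <<'E'
from station import manip
import cv2,numpy as np
for n in ("scene","top"):
    d=manip.get_image(n); cv2.imwrite(f"pics/{n}0.png",d["image"])
    print(n,d["mtx"].tolist(),d["origin"],np.array(d["rotation"]).round(4).tolist())
s=manip.sense(); print(s)
E
```

```text
pics
scene [[420.54889847124826, 0.0, 321.4228257449533], [0.0, 420.54889847124826, 198.55710343812922], [0.0, 0.0, 1.0]] [1.33182013 0.63987321 0.77354681] [[-0.5958, 0.4336, -0.676], [0.8031, 0.3184, -0.5036], [-0.0031, -0.843, -0.5379]]
top [[437.12436841290014, 0.0, 320.8829101146011], [0.0, 437.12436841290014, 199.52409039617098], [0.0, 0.0, 1.0]] [0.38563843 0.05177104 1.3766148 ] [[0.0265, -0.9956, 0.0899], [-0.9996, -0.0276, -0.0105], [0.0129, -0.0896, -0.9959]]
{'t': 0.1, 'joint_pos': array([-1.10297677e+00,  2.38726831e-01, -1.41169683e-02,  1.31920287e+00,
        3.84532080e-06,  1.57076482e+00]), 'qvel': array([-6.13181169e-05, -1.03344670e-03,  1.92528848e-03,  1.05890609e-03,
       -1.10978517e-03, -1.58913655e-03]), 'effort': array([ 2.79786809e-04, -5.39718497e+01,  3.46999705e+01,  1.34287012e-02,
        1.43500938e-05, -5.97700321e-06]), 'position': array([ 0.23660242, -0.46830779,  0.25575935]), 'ee_rot': array([[ 8.92539451e-01,  4.50968972e-01, -5.60398104e-04],
       [ 4.50969320e-01, -8.92538751e-01,  1.11773043e-03],
       [ 3.88471755e-06, -1.25034085e-03, -9.99999218e-01]]), 'wrist_force': array([-0.47659476,  0.28057831,  0.05867821]), 'wrist_torque': array([ 0.05450242,  0.02577417, -0.01331386]), 'finger_force': 0.0, 'grip_width': 1.003784198666672}
```

View pics/scene0.png

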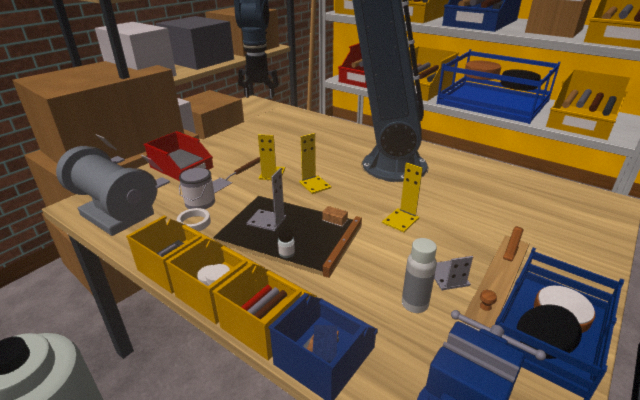

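View pics/top0.png

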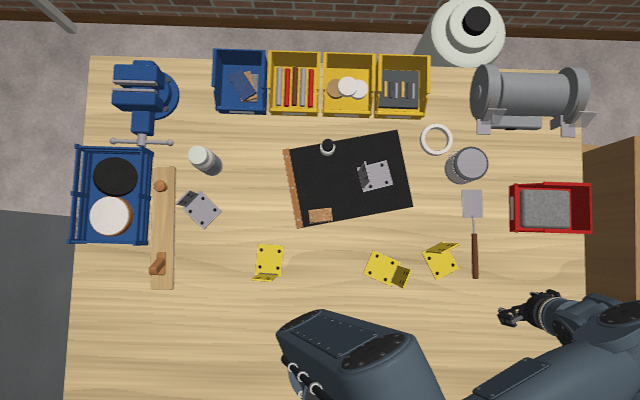

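The board is in the middle of the top view, stop on its left (pixels ~(291,190)). The bracket's plate is at ~(377,177), the jar at (328,147) and the cork at (320,215). I'll enlarge it.

Run:
```python
import cv2,numpy as np
a=cv2.imread("pics/top0.png")[120:240,270:430]
b=cv2.imread("pics/scene0.png")[155:280,210:370]
cv2.imwrite("pics/c_top.png",cv2.resize(a,None,fx=5,fy=5,interpolation=cv2.INTER_CUBIC))
cv2.imwrite("pics/c_sc.png",cv2.resize(b,None,fx=4.8,fy=4.8,interpolation=cv2.INTER_CUBIC))
```

```text
(no output)
```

View pics/c_top.png

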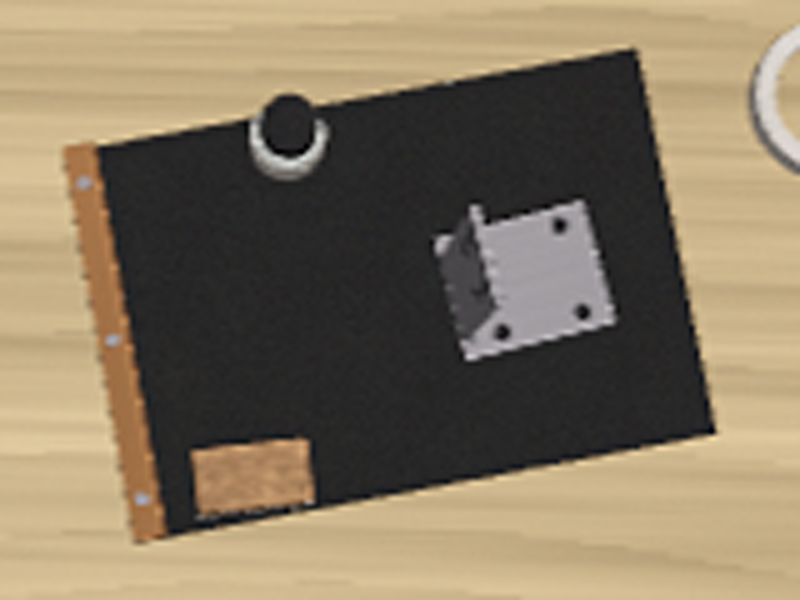

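View pics/c_sc.png

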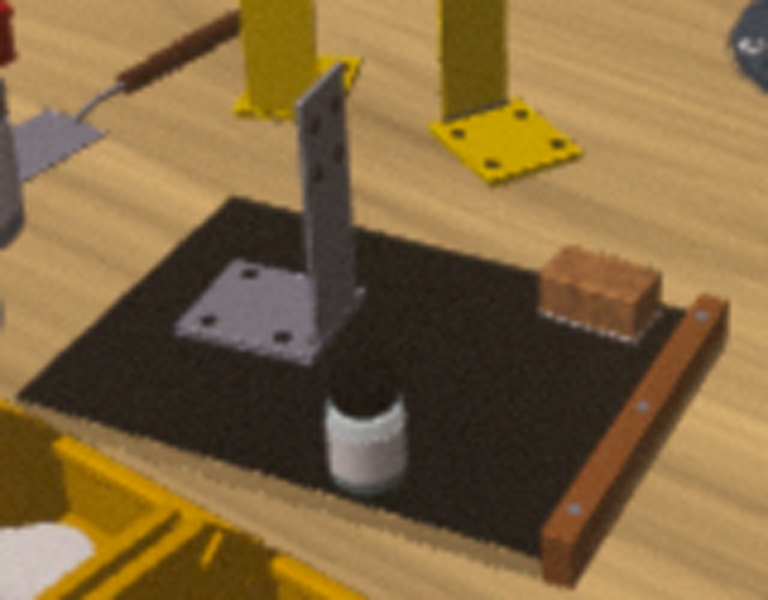

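The top crop gives the rubber corners (637,48) and (715,432), the stop's face line (98,145)–(165,537), plate corners (584,200), (615,322), (470,360), (437,240), the jar at about (290,130) and the cork at about (253,475). I'll fit the poses from both views.

```bash
cat > h.py <<'E'
import numpy as np, pickle
from scipy.optimize import least_squares
def proj(d,P):
    c=(np.atleast_2d(P)-d["origin"])@np.array(d["rotation"]); K=d["mtx"]
    return c[:,:2]/c[:,2:]*[K[0][0],K[1][1]]+[K[0][2],K[1][2]]
def T2(p,q):
    c,s=np.cos(p[2]),np.sin(p[2]); q=np.atleast_2d(np.array(q,float))
    return np.c_[p[0]+c*q[:,0]-s*q[:,1],p[1]+s*q[:,0]+c*q[:,1],q[:,2]]
def fit(obs,x0):  # obs: list of (cam, Nx3 local, Nx2 px)
    f=lambda p:np.concatenate([(proj(d,T2(p,L))-px).ravel() for d,L,px in obs])
    r=least_squares(f,x0); return r.x,r.fun
E
python3 - <<'E'
from h import *
from station import manip
t=manip.get_image("top"); s=manip.get_image("scene")
pickle.dump((t,s),open("cams.pkl","wb"))
up=lambda a:(np.array(a)+.5)/5-.5+[270,120]
us=lambda a:(np.array(a)+.5)/4.8-.5+[210,155]
Lb=[[-.185,-.125,.02],[-.185,.125,.02],[.165,-.125,.036],[.165,.125,.036]]
# which side is +y? x to the stop (world +y), so board +y is world -x = image bottom
bt=up([[637,48],[715,432],[98,145],[165,537]])
bs=us([[20,397],[235,197],[543,535],[703,296]])
p,r=fit([(t,Lb,bt)],[.45,.05,1.6]);print("board top",p,r.round(1))
p,r=fit([(t,Lb,bt),(s,Lb,bs)],p);print("board",p,r.round(1))
Lp=[[-.048,-.04,.028],[-.048,.04,.028],[.048,.04,.028],[.048,-.04,.028]]
pt=up([[584,200],[615,322],[470,360],[437,240]]);ps=us([[177,330],[240,260],[362,292],[313,362]])
q,r=fit([(t,Lp,pt)],[.5,0,1.6]);print("br top",q,r.round(1))
q,r=fit([(t,Lp,pt),(s,Lp,ps)],q);print("br",q,r.round(1))
print("rel yaw",q[2]-p[2]); R=lambda w:(T2([0,0,-p[2]],[[w[0]-p[0],w[1]-p[1],0]]))[0]
toe=T2(q,[[.048,0,.02]])[0]; print("toe world",toe,"in board",R(toe))
print("uptop",proj(t,T2(q,[[.048,-.028,.2],[.048,.028,.2]]))-[270,120],"*5")
# rays for block top z=.052 , jar top z=.092
def ray(d,px,z):
    v=np.array(d["rotation"])@np.array([(px[0]-d["mtx"][0][2])/d["mtx"][0][0],(px[1]-d["mtx"][1][2])/d["mtx"][1][1],1]);o=np.array(d["origin"]);return o+v*(z-o[2])/v[2]
for n,px,z in (("jar",(290,125),.092),("b1",(190,450),.052),("b2",(308,440),.052),("b3",(315,500),.052),("b4",(197,515),.052)):
    w=ray(t,up(px),z);print(n,w.round(3),R(w).round(3))
E
```

```text
board top [ 0.57731549 -0.04402114  1.78438731] [ 0.2 -0.1  0.7  0.4 -1.1 -0.6  0.2  0.2]
board [ 0.57730204 -0.04251302  1.78399233] [-0.3 -0.1  0.2  0.5 -1.5 -0.6 -0.3  0.1 -0.7 -0.5 -0.3 -0.4 -0.3 -0.5
 -0.2 -0.7]
br top [ 0.58667786 -0.12885362  1.85405465] [-0.1 -0.   0.5  0.1 -0.2  0.3 -0.3 -0.4]
br [ 0.58681987 -0.12720808  1.84642326] [-0.5  0.  -0.   0.2 -0.8  0.1 -0.7 -0.6 -0.6 -0.9 -1.3 -0.1  0.8 -0.8
 -0.4 -0.9]
rel yaw 0.062430927537311165
toe world [ 0.57375666 -0.08101985  0.02      ] in board [-0.03688488  0.01161257  0.        ]
uptop [[93.27086518 40.9248987 ]
 [98.5187392  60.67174638]] *5
jar [0.667 0.023 0.092] [ 0.045 -0.101  0.   ]
b1 [0.473 0.077 0.052] [0.139 0.076 0.   ]
b2 [0.481 0.006 0.052] [0.068 0.083 0.   ]
b3 [0.445 0.001 0.052] [0.07 0.12 0.  ]
b4 [0.434 0.072 0.052] [0.142 0.116 0.   ]
```

The toe is at board x ≈ -0.037, with the bracket yawed 0.06 rad, and its path is clear. My plan is to put both fingers inside the L, pushing the upright with the forward finger and letting the rear finger catch the base plate near its edge. First I go above.

Emit:
{"name": "play_rows", "arguments": {"plan": [[[0,0,-0.05],[0,0,0],0.065],[[0,0,-0.1],[0,0,0],0.065],[[0.463,-0.128,-0.104],[0,0,11],0.065],[[0.463,-0.128,-0.104],[0,0,11],0.065],[[0.463,-0.128,-0.104],[0,0,11],0.065],[[0.463,-0.128,-0.104],[0,0,11],0.065],[[0.463,-0.128,-0.104],[0,0,11],0.065],[[0.463,-0.128,-0.104],[0,0,11],0.065],[[0.463,-0.128,-0.104],[0,0,11],0.065],[[0.463,-0.128,-0.104],[0,0,11],0.065],[[0.463,-0.128,-0.104],[0,0,11],0.065],[[0.463,-0.128,-0.104],[0,0,11],0.065]]}}

```text
t: 1.4
position: [0.5941, -0.143, 0.3597]
ee_rot: [[0.962, 0.274, -0.0], [0.274, -0.962, 0.001], [-0.0, -0.001, -1.0]]
wrist_force: [0.4, -1.1, -0.9]
grip_width: 0.764
finger_force: 0.0
```

```bash
cat >> h.py <<'E'
TOE=np.array([.5738,-.081,.02]); YAW=1.8464
def state():
    from station import manip
    s=manip.sense(); d=s["position"]-TOE; c,n=np.cos(YAW),np.sin(YAW)
    w=s["wrist_force"]
    print("t",s["t"],"TCP u v h mm",(1e3*np.array([c*d[0]+n*d[1],-n*d[0]+c*d[1],d[2]])).round(1),"yaw y",np.arctan2(s["ee_rot"][1,1],s["ee_rot"][0,1]).round(4),
      "Fuvh",np.array([c*w[0]+n*w[1],-n*w[0]+c*w[1],w[2]]).round(1),"grip",round(s["grip_width"],3))
E
python3 - <<'E'
from h import *
from station import manip
import cv2
state(); d=manip.get_image("wrist"); cv2.imwrite("pics/w1.png",d["image"]); print(d["mtx"],d["origin"],d["rotation"])
E
```

```text
t 1.4 TCP u v h mm [-65.2  -2.7 339.7] yaw y -1.2934 Fuvh [-1.1 -0.1 -0.9] grip 0.764
[[309.70691629   0.         321.91640146]
 [  0.         309.70691629 198.92523864]
 [  0.           0.           1.        ]] [ 0.65884854 -0.12491076  0.47683515] [[ 2.74254365e-01 -9.26519915e-01 -2.57575992e-01]
 [-9.61656989e-01 -2.64404874e-01 -7.28415916e-02]
 [-6.15162368e-04  2.67676877e-01 -9.63508542e-01]]
```

View pics/w1.png

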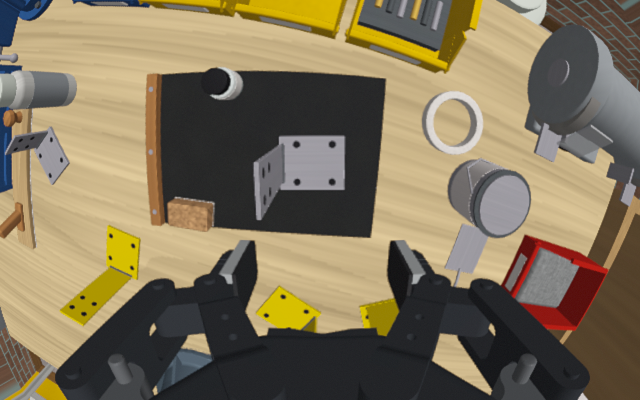

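The wrist view shows the bracket (upright (268,185), plate (315,163)) where expected. The knuckles flare out wider than the fingertips, so I tilt the tool 15° to keep them clear of the upright.

Emit:
{"name": "play_rows", "arguments": {"plan": [[[-0.003,-0.001,0.03],[7.5,0,0],0.065],[[-0.003,-0.001,0.07],[15,0,0],0.065],[[-0.003,-0.001,0.11],[15,0,0],0.065],[[-0.003,-0.001,0.15],[15,0,0],0.065],[[-0.003,-0.001,0.184],[15,0,0],0.065],[[-0.003,-0.001,0.184],[15,0,0],0.065],[[-0.003,-0.001,0.184],[15,0,0],0.065]]}}

```text
t: 2.15
position: [0.589, -0.1454, 0.1768]
ee_rot: [[0.962, 0.263, -0.071], [0.272, -0.929, 0.25], [-0.001, -0.26, -0.966]]
wrist_force: [-0.8, -0.5, 0.2]
grip_width: 0.761
finger_force: 0.0
```

```bash
cat >> h.py <<'E'
ph=np.radians(15); ZT=np.array([np.sin(ph),-np.cos(ph)]); YT=np.array([-np.cos(ph),-np.sin(ph)])
def tcpF(th,d,gap=0):  # forward finger corner on upright at distance d
    th=np.radians(th); F=(-5-gap)*np.array([np.cos(th),-np.sin(th)])+d*np.array([np.sin(th),np.cos(th)])
    return F-15*ZT+47*YT
def tcpR(th,s,gap=0):
    th=np.radians(th); R=-s*np.array([np.cos(th),-np.sin(th)])+(8+gap)*np.array([np.sin(th),np.cos(th)])
    return R-15*ZT-47*YT
def slack(uh,th):  # gaps of F to upright and of R to plate
    t=np.radians(th); F=uh+15*ZT-47*YT; R=uh+15*ZT+47*YT
    return (-5-F@[np.cos(t),-np.sin(t)], R@[np.sin(t),np.cos(t)]-8, F@[np.sin(t),np.cos(t)], -(R@[np.cos(t),-np.sin(t)]))
def tool(duh): # mm shift in u,h -> tool y,z
    return np.round([duh@YT,duh@ZT],1)
E
python3 - <<'E'
from h import *
import cv2
state()
prev=None
for th,d in [(0,152),(4,150),(8,135),(12,120),(16,108),(20,98),(24,92),(28,87),(32,84),(36,82)]:
    x=tcpF(th,d); g=slack(x,th); print(th,x.round(1),"platgap %.1f s %.1f"%(g[1],g[3]))
print()
for th,s in [(33,69),(38,70),(44,73),(50,76),(56,79),(62,82),(68,84),(74,86),(80,86),(86,86),(90,86)]:
    x=tcpR(th,s); g=slack(x,th); print(th,x.round(1),"uprightgap %.1f d %.1f"%(g[0],g[2]))
E
```

```text
t 2.15 TCP u v h mm [-66.1   2.9 156.8] yaw y -1.2952 Fuvh [-0.2  0.9  0.2] grip 0.761
0 [-54.3 154.3] platgap 119.7 s 95.8
4 [-43.8 152.3] platgap 111.4 s 93.9
8 [-35.4 136.7] platgap 90.3 s 91.5
12 [-29.2 120.7] platgap 69.3 s 88.8
16 [-24.3 107.5] platgap 51.6 s 85.6
20 [-20.5  96.1] platgap 36.1 s 82.0
24 [-16.4  88.4] platgap 24.8 s 78.1
28 [-12.9  81.5] platgap 14.9 s 73.7
32 [-9.  76.2] platgap 7.3 s 69.1
36 [-5.1 71.6] platgap 0.9 s 64.2

33 [-12.   70.9] uprightgap 1.1 d 77.9
38 [-8.7 76.1] uprightgap 8.4 d 83.1
44 [-5.4 83.1] uprightgap 19.6 d 88.6
50 [-1.2 90. ] uprightgap 31.3 d 93.2
56 [ 4.  96.6] uprightgap 43.4 d 96.9
62 [ 10.1 102.8] uprightgap 55.9 d 99.6
68 [ 17.5 107.5] uprightgap 67.5 d 101.3
74 [ 25.5 111.5] uprightgap 79.4 d 102.0
80 [ 34.5 112.7] uprightgap 89.2 d 101.6
86 [ 43.5 113. ] uprightgap 98.9 d 100.3
90 [ 49.5 112.7] uprightgap 105.3 d 98.8
```

Emit:
{"name": "play_rows", "arguments": {"plan": [[[0,-0.004,0.002],[0,0,0],0.065],[[0,-0.007,0.003],[0,0,0],0.065],[[0,-0.009,0.004],[0,0,0],0.065],[[0,-0.011,0.005],[0,0,0],0.065],[[0,-0.013,0.006],[0,0,0],0.065],[[0,-0.015,0.007],[0,0,0],0.065],[[0,-0.017,0.008],[0,0,0],0.065],[[0,-0.019,0.009],[0,0,0],0.065],[[0,-0.0205,0.01],[0,0,0],0.065],[[0,-0.0205,0.01],[0,0,0],0.065]]}}

```text
t: 3.15
position: [0.5829, -0.1236, 0.1718]
ee_rot: [[0.962, 0.263, -0.071], [0.273, -0.929, 0.249], [-0.0, -0.259, -0.966]]
wrist_force: [0.7, -0.8, 0.1]
grip_width: 0.756
finger_force: 0.7
```

Run:
```python
from h import *
from station import manip
import cv2
state(); a=manip.get_image("scene")["image"][140:260,200:360]; b=manip.get_image("top")["image"][120:240,300:460]
f=lambda x:cv2.resize(x,(640,480),interpolation=cv2.INTER_CUBIC)
cv2.imwrite("pics/p2.png",cv2.resize(np.hstack([a,b]),(800,300),interpolation=cv2.INTER_CUBIC))
```

```text
t 3.15 TCP u v h mm [-43.5   2.8 151.8] yaw y -1.2948 Fuvh [-0.9 -0.5  0.1] grip 0.756
```

View pics/p2.png

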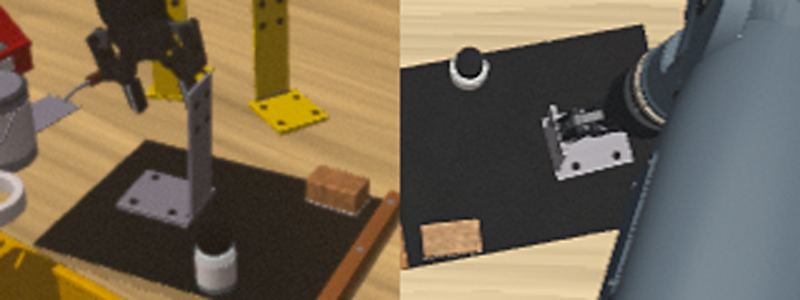

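The finger sits against the top of the upright (scene crop (195,75)) and the other objects are clear. I keep pushing at the top.

Emit:
{"name": "play_rows", "arguments": {"plan": [[[0,-0.002,0.001],[0,0,0],0.065],[[0,-0.004,0.002],[0,0,0],0.065],[[0,-0.006,0.003],[0,0,0],0.065],[[0,-0.008,0.004],[0,0,0],0.065],[[0,-0.01,0.005],[0,0,0],0.065],[[0,-0.012,0.006],[0,0,0],0.065],[[0,-0.014,0.007],[0,0,0],0.065],[[0,-0.014,0.007],[0,0,0],0.065]]}}

```text
t: 4.05
position: [0.5787, -0.1088, 0.1688]
ee_rot: [[0.962, 0.263, -0.071], [0.273, -0.929, 0.249], [-0.0, -0.259, -0.966]]
wrist_force: [1.1, -1.0, 0.9]
grip_width: 0.766
finger_force: 0.6
```

```bash
cat >> h.py <<'E'
def look(n):
    from station import manip; import cv2
    a=manip.get_image("scene")["image"][140:260,200:360]
    cv2.imwrite(f"pics/{n}.png",cv2.resize(a,(640,480),interpolation=cv2.INTER_CUBIC))
E
python3 - <<'E'
from h import *
state(); look("p3")
t,s=pickle.load(open("cams.pkl","rb"))
def B(th,p,q,v):
    th=np.radians(th);u=p*np.cos(th)+q*np.sin(th);h=-p*np.sin(th)+q*np.cos(th)
    c,n=np.cos(YAW),np.sin(YAW); return [TOE[0]+c*u-n*v,TOE[1]+n*u+c*v,TOE[2]+h]
for th in (0,4,8,12,16,20): print(th,((proj(s,[B(th,0,180,-28),B(th,0,180,28),B(th,-96,8,-40)])-[200,140])*4).round(0).tolist())
E
```

```text
t 4.05 TCP u v h mm [-28.    2.9 148.8] yaw y -1.2947 Fuvh [-1.2 -0.8  0.9] grip 0.766
0 [[638.0, 2202.0], [274.0, 4028.0], [31384.0, 1598.0]]
4 [[470.0, 2106.0], [27.0, 3794.0], [18796.0, 2018.0]]
8 [[312.0, 2013.0], [-201.0, 3586.0], [13291.0, 2164.0]]
12 [[162.0, 1922.0], [-415.0, 3398.0], [10193.0, 2218.0]]
16 [[18.0, 1832.0], [-620.0, 3226.0], [8198.0, 2230.0]]
20 [[-121.0, 1743.0], [-819.0, 3065.0], [6800.0, 2220.0]]
```

View pics/p3.png

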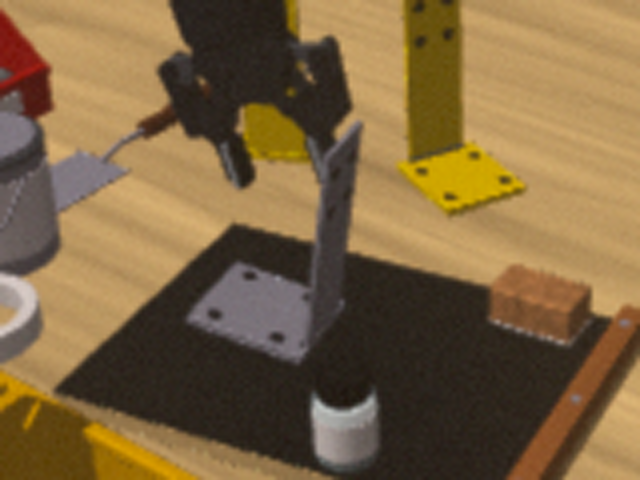

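The upright is leaning now: top corners at (322,160) and (361,123), rear plate corner at (187,320). The projection check mixed mm with m, so I'll redo it.

```bash
cat >> h.py <<'E'
def B(th,p,q,v,du=0):
    th=np.radians(th);u=(p*np.cos(th)+q*np.sin(th)+du)/1e3;h=(-p*np.sin(th)+q*np.cos(th))/1e3;v=v/1e3
    c,n=np.cos(YAW),np.sin(YAW); return [TOE[0]+c*u-n*v,TOE[1]+n*u+c*v,TOE[2]+h]
def tilt(px,pts,th0=20):  # px in 4x scene crop; pts (p,q,v); solve tilt and toe shift u
    t,s=pickle.load(open("cams.pkl","rb"))
    f=lambda x:((proj(s,[B(x[0],*q,x[1]) for q in pts])-[200,140])*4-px).ravel()
    r=least_squares(f,[th0,0],x_scale=[10,5]); return r.x.round(1),r.fun.round(0)
E
python3 - <<'E'
from h import *
print(tilt(np.array([[322,160],[361,123],[187,320],[300,362]]),[(0,180,-28),(0,180,28),(-96,8,-40),(0,8,-40)]))
E
```

```text
(array([7.9, 2.5]), array([ 3., -5., -2., -4., -0., -3.,  2., -4.]))
```

Emit:
{"name": "play_rows", "arguments": {"plan": [[[0,-0.001,0.004],[0,0,0],0.065],[[0,-0.001,0.009],[0,0,0],0.065],[[0,-0.001,0.014],[0,0,0],0.065],[[0,-0.001,0.019],[0,0,0],0.065],[[0,0,0.025],[0,0,0],0.065],[[0,0.001,0.03],[0,0,0],0.065],[[0,0.0015,0.035],[0,0,0],0.065],[[0,0.002,0.04],[0,0,0],0.065],[[0,0.003,0.045],[0,0,0],0.065],[[0,0.0035,0.049],[0,0,0],0.065],[[0,0.0045,0.053],[0,0,0],0.065],[[0,0.0045,0.053],[0,0,0],0.065]]}}

```text
t: 5.3
position: [0.576, -0.1, 0.1158]
ee_rot: [[0.962, 0.263, -0.071], [0.272, -0.929, 0.249], [-0.001, -0.259, -0.966]]
wrist_force: [0.1, -1.7, -0.8]
grip_width: 0.764
finger_force: 0.5
```

Run:
```python
from h import *
state(); look("p4")
```

```text
t 5.3 TCP u v h mm [-18.9   3.   95.8] yaw y -1.2951 Fuvh [-1.7  0.4 -0.8] grip 0.764
```

View pics/p4.png

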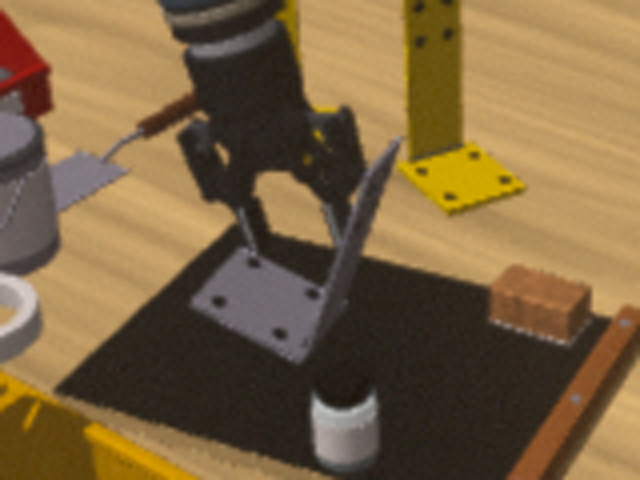

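The upright leans clearly: far top corner (400,138), rear plate corners (190,303) and (237,250), toe corner (300,362). I'll solve for the tilt.

Run:
```python
from h import *
print(tilt(np.array([[400,138],[190,303],[237,250],[300,362]]),[(0,180,28),(-96,8,-40),(-96,8,40),(0,8,-40)]))
for du in (0,3):
  for th in (18,20,22): print(du,th,np.round(slack(np.array([-18.9-du,95.8]),th),1))
```

```text
(array([18.1,  1.5]), array([-2., -3., -0., -3.,  3., -4.,  2., -4.]))
0 18 [-5.  39.1 98.3 78.8]
0 20 [-1.6 36.3 98.2 80.4]
0 22 [ 1.8 33.5 98.  81.9]
3 18 [-2.2 38.2 97.4 81.7]
3 20 [ 1.2 35.3 97.2 83.2]
3 22 [ 4.6 32.4 96.9 84.7]
```

Emit:
{"name": "play_rows", "arguments": {"plan": [[[0,-0.0003,0.003],[0,0,0],0.065],[[0,-0.0005,0.006],[0,0,0],0.065],[[0,-0.0007,0.009],[0,0,0],0.065],[[0,-0.001,0.012],[0,0,0],0.065],[[0,-0.0012,0.015],[0,0,0],0.065],[[0,-0.0014,0.018],[0,0,0],0.065],[[0,-0.0017,0.02],[0,0,0],0.065],[[0,-0.0017,0.022],[0,0,0],0.065],[[0,-0.0017,0.022],[0,0,0],0.065]]}}

```text
t: 6.25
position: [0.5741, -0.0929, 0.0953]
ee_rot: [[0.962, 0.263, -0.071], [0.272, -0.929, 0.249], [-0.0, -0.259, -0.966]]
wrist_force: [0.3, -0.7, -1.0]
grip_width: 0.761
finger_force: 0.0
```

Run:
```python
from h import *
state(); look("p5")
```

```text
t 6.25 TCP u v h mm [-11.5   3.   75.3] yaw y -1.295 Fuvh [-0.8 -0.1 -1. ] grip 0.761
```

View pics/p5.png

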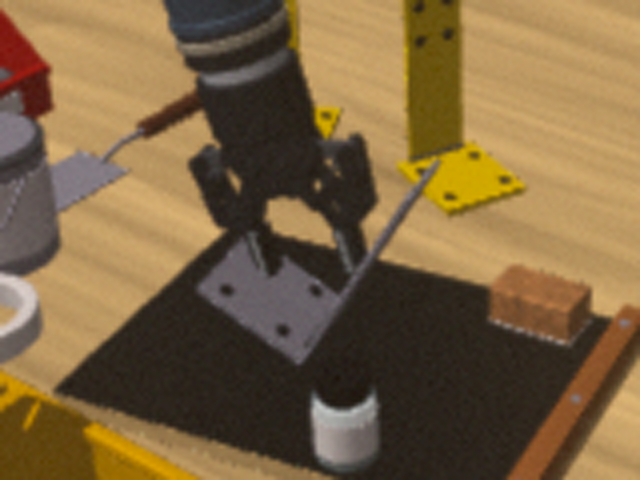

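The upright's far top corner is at (440,162), the rear plate corner at (197,290) and the toe corner at (300,362). The rear fingertip (272,272) is just above the plate.

Run:
```python
from h import *
print(tilt(np.array([[440,162],[197,290],[300,362]]),[(0,180,28),(-96,8,-40),(0,8,-40)]))
for th in (28,30,32,34): print(th,np.round(slack(np.array([-11.5-2,75.3]),th),1))
for th,s in [(34,69),(38,70),(44,73),(50,76),(56,79),(62,82),(68,84),(74,86),(80,86),(86,86),(90,86)]:
    x=tcpR(th,s)+[2,0]; print(th,x.round(1),tool(x-np.array([-11.5,75.3])))
```

```text
(array([29.3,  0.6]), array([-1., -2.,  0., -6.,  3., -3.]))
28 [-2.3  9.1 81.2 71.4]
30 [ 0.5  6.6 81.1 72. ]
32 [ 3.3  4.1 80.8 72.4]
34 [ 6.1  1.6 80.5 72.8]
34 [-9.2 71.9] [-1.3  3.9]
38 [-6.7 76.1] [-4.8  0.5]
44 [-3.4 83.1] [-9.8 -5.5]
50 [ 0.8 90. ] [-15.7 -11. ]
56 [ 6.  96.6] [-22.4 -16.1]
62 [ 12.1 102.8] [-29.9 -20.5]
68 [ 19.5 107.5] [-38.3 -23.1]
74 [ 27.5 111.5] [-47.  -24.9]
80 [ 36.5 112.7] [-56.  -23.7]
86 [ 45.5 113. ] [-64.8 -21.7]
90 [ 51.5 112.7] [-70.5 -19.8]
```

Emit:
{"name": "play_rows", "arguments": {"plan": [[[0,-0.001,0.0005],[0,0,0],0.065],[[0,-0.002,0.001],[0,0,0],0.065],[[0,-0.003,0.0015],[0,0,0],0.065],[[0,-0.004,0.002],[0,0,0],0.065],[[0,-0.005,0.0025],[0,0,0],0.065],[[0,-0.006,0.003],[0,0,0],0.065],[[0,-0.006,0.003],[0,0,0],0.065],[[0,-0.006,0.003],[0,0,0],0.065]]}}

```text
t: 7.1
position: [0.5724, -0.0864, 0.0944]
ee_rot: [[0.962, 0.263, -0.071], [0.272, -0.929, 0.25], [0.0, -0.26, -0.966]]
wrist_force: [0.0, -0.4, 0.3]
grip_width: 0.757
finger_force: 0.0
```

```bash
cat >> h.py <<'E'
def mask(a):  # far top corner of the grey bracket in the 4x scene crop: rightmost steel pixels
    import cv2
    hsv=cv2.cvtColor(a,cv2.COLOR_BGR2HSV); return hsv
E
python3 - <<'E'
from h import *
from station import manip
import cv2
state(); a=manip.get_image("scene")["image"]; cv2.imwrite("pics/s6.png",a)
hsv=cv2.cvtColor(a,cv2.COLOR_BGR2HSV); m=((hsv[...,1]<60)&(hsv[...,2]>75)&(hsv[...,2]<190)).astype(np.uint8)
m[:170]=0;m[235:]=0;m[:,:246]=0;m[:,325:]=0
n,l,st,_=cv2.connectedComponentsWithStats(m); print(st[st[:,4]>30].tolist())
t,s=pickle.load(open("cams.pkl","rb"))
for th in (28,32,36,40): print(th,proj(s,[B(th,0,180,28,1),B(th,-96,8,-40,1)]).round(1).tolist())
E
```

```text
t 7.1 TCP u v h mm [-4.8  2.8 74.4] yaw y -1.2948 Fuvh [-0.4  0.1  0.3] grip 0.757
[[0, 0, 640, 400, 255276], [253, 191, 67, 40, 694]]
28 [[308.9, 179.2], [249.1, 211.4]]
32 [[312.4, 181.8], [250.1, 210.2]]
36 [[315.9, 184.5], [251.2, 209.0]]
40 [[319.2, 187.5], [252.4, 207.9]]
```

The scene mask puts the top corner at x≈320, so the tilt is about 39–40° and the bracket is resting on the rear finger. Now I let it down along the hold-back curve.

Emit:
{"name": "play_rows", "arguments": {"plan": [[[0,-0.001,-0.002],[0,0,0],0.065],[[0,-0.002,-0.005],[0,0,0],0.065],[[0,-0.0036,-0.008],[0,0,0],0.065],[[0,-0.0055,-0.01],[0,0,0],0.065],[[0,-0.0075,-0.012],[0,0,0],0.065],[[0,-0.0094,-0.0136],[0,0,0],0.065],[[0,-0.0117,-0.0153],[0,0,0],0.065],[[0,-0.014,-0.017],[0,0,0],0.065],[[0,-0.0162,-0.0186],[0,0,0],0.065],[[0,-0.0187,-0.0202],[0,0,0],0.065],[[0,-0.0205,-0.0215],[0,0,0],0.065],[[0,-0.021,-0.0218],[0,0,0],0.065]]}}

```text
t: 8.35
position: [0.5685, -0.0724, 0.121]
ee_rot: [[0.962, 0.263, -0.07], [0.273, -0.929, 0.249], [0.0, -0.259, -0.966]]
wrist_force: [-0.6, 2.6, -0.8]
grip_width: 0.761
finger_force: 1.2
```

```bash
cat >> h.py <<'E'
def steel(n):
    from station import manip; import cv2
    a=manip.get_image("scene")["image"]; cv2.imwrite(f"pics/{n}.png",a)
    hsv=cv2.cvtColor(a,cv2.COLOR_BGR2HSV); m=((hsv[...,1]<60)&(hsv[...,2]>75)&(hsv[...,2]<190)).astype(np.uint8)
    m[:165]=0;m[250:]=0;m[:,:246]=0;m[:,345:]=0
    k,l,st,_=cv2.connectedComponentsWithStats(m)
    for i in range(1,k):
        if st[i,4]>40:
            y,x=np.where(l==i); j=x.argmax(); h=x.argmin(); b=y.argmax(); print("steel",st[i].tolist(),"right",x[j],y[j],"left",x[h],y[h],"low",x[b],y[b])
    t,s=pickle.load(open("cams.pkl","rb"))
    for th in range(40,95,10): print(th,proj(s,[B(th,0,180,28,1),B(th,0,180,-28,1),B(th,-96,8,-40,1)]).round(0).tolist())
E
python3 -c "
from h import *
state(); steel('s7')"
```

```text
t 8.35 TCP u v h mm [  9.8   2.8 101. ] yaw y -1.2948 Fuvh [ 2.7 -0.1 -0.8] grip 0.761
steel [261, 197, 16, 34, 75] right 276 230 left 261 203 low 275 230
steel [279, 208, 54, 20, 481] right 332 208 left 279 226 low 279 227
steel [277, 238, 18, 12, 152] right 294 241 left 277 242 low 278 249
40 [[319.0, 188.0], [312.0, 197.0], [252.0, 208.0]]
50 [[326.0, 196.0], [319.0, 206.0], [256.0, 206.0]]
60 [[332.0, 204.0], [326.0, 215.0], [260.0, 204.0]]
70 [[337.0, 213.0], [330.0, 224.0], [265.0, 204.0]]
80 [[339.0, 222.0], [333.0, 233.0], [270.0, 204.0]]
90 [[340.0, 231.0], [333.0, 242.0], [275.0, 205.0]]
```

The tilt is about 61°, just as modelled, with about 3 N on the finger. Continuing.

Emit:
{"name": "play_rows", "arguments": {"plan": [[[0,-0.002,-0.001],[0,0,0],0.065],[[0,-0.0045,-0.002],[0,0,0],0.065],[[0,-0.007,-0.0028],[0,0,0],0.065],[[0,-0.0095,-0.0035],[0,0,0],0.065],[[0,-0.012,-0.004],[0,0,0],0.065],[[0,-0.0145,-0.0046],[0,0,0],0.065],[[0,-0.017,-0.005],[0,0,0],0.065],[[0,-0.0195,-0.0056],[0,0,0],0.065],[[0,-0.022,-0.0052],[0,0,0],0.065],[[0,-0.0245,-0.0048],[0,0,0],0.065],[[0,-0.026,-0.0046],[0,0,0],0.065],[[0,-0.0265,-0.0045],[0,0,0],0.065]]}}

```text
t: 9.6
position: [0.5618, -0.0489, 0.1321]
ee_rot: [[0.962, 0.263, -0.07], [0.273, -0.929, 0.249], [0.0, -0.259, -0.966]]
wrist_force: [-1.4, 2.9, 1.0]
grip_width: 0.76
finger_force: 1.7
```

```bash
python3 -c "
from h import *
state(); steel('s8')"
```

```text
t 9.6 TCP u v h mm [ 34.2   2.8 112.1] yaw y -1.2947 Fuvh [3.2 0.6 1. ] grip 0.76
steel [269, 190, 11, 41, 92] right 279 200 left 269 202 low 275 230
steel [280, 218, 61, 16, 631] right 340 225 left 280 227 low 326 233
steel [277, 238, 18, 12, 155] right 294 241 left 277 242 low 278 249
40 [[319.0, 188.0], [312.0, 197.0], [252.0, 208.0]]
50 [[326.0, 196.0], [319.0, 206.0], [256.0, 206.0]]
60 [[332.0, 204.0], [326.0, 215.0], [260.0, 204.0]]
70 [[337.0, 213.0], [330.0, 224.0], [265.0, 204.0]]
80 [[339.0, 222.0], [333.0, 233.0], [270.0, 204.0]]
90 [[340.0, 231.0], [333.0, 242.0], [275.0, 205.0]]
```

Emit:
{"name": "play_rows", "arguments": {"plan": [[[0,-0.0015,0.0005],[0,0,0],0.065],[[0,-0.003,0.001],[0,0,0],0.065],[[0,-0.005,0.0015],[0,0,0],0.065],[[0,-0.007,0.002],[0,0,0],0.065],[[0,-0.009,0.0025],[0,0,0],0.065],[[0,-0.011,0.003],[0,0,0],0.065],[[0,-0.013,0.0035],[0,0,0],0.065],[[0,-0.015,0.004],[0,0,0],0.065],[[0,-0.017,0.0045],[0,0,0],0.065],[[0,-0.0185,0.005],[0,0,0],0.065],[[0,-0.02,0.0055],[0,0,0],0.065],[[0,-0.0215,0.006],[0,0,0],0.065]]}}

```text
t: 10.85
position: [0.5558, -0.0277, 0.1316]
ee_rot: [[0.962, 0.263, -0.071], [0.272, -0.93, 0.249], [-0.0, -0.259, -0.966]]
wrist_force: [0.2, -0.3, 0.5]
grip_width: 0.759
finger_force: 0.0
```

```bash
python3 -c "
from h import *
state(); steel('s9')"
```

```text
t 10.85 TCP u v h mm [ 56.2   2.9 111.6] yaw y -1.2952 Fuvh [-0.4 -0.1  0.5] grip 0.759
steel [273, 193, 14, 38, 100] right 286 202 left 273 204 low 275 230
steel [280, 219, 60, 23, 665] right 339 230 left 280 227 low 331 241
steel [277, 238, 18, 12, 155] right 294 241 left 277 242 low 278 249
40 [[319.0, 188.0], [312.0, 197.0], [252.0, 208.0]]
50 [[326.0, 196.0], [319.0, 206.0], [256.0, 206.0]]
60 [[332.0, 204.0], [326.0, 215.0], [260.0, 204.0]]
70 [[337.0, 213.0], [330.0, 224.0], [265.0, 204.0]]
80 [[339.0, 222.0], [333.0, 233.0], [270.0, 204.0]]
90 [[340.0, 231.0], [333.0, 242.0], [275.0, 205.0]]
```

The bracket lies down with no load left on the finger. Now I rise and level the tool.

Emit:
{"name": "play_rows", "arguments": {"plan": [[[0,-0.008,-0.03],[0,0,0],0.065],[[0,-0.018,-0.068],[0,0,0],0.065],[[0,-0.027,-0.1],[-5,0,0],0.065],[[0,-0.036,-0.135],[-10,0,0],0.065],[[0,-0.036,-0.135],[-15,0,0],0.065],[[0,-0.036,-0.135],[-15,0,0],0.04],[[0,-0.036,-0.135],[-15,0,0],0.04]]}}

```text
t: 11.6
position: [0.5553, -0.0272, 0.271]
ee_rot: [[0.962, 0.274, -0.001], [0.274, -0.962, 0.002], [-0.001, -0.002, -1.0]]
wrist_force: [-0.4, -0.3, -0.1]
grip_width: 0.47
finger_force: 0.0
```

```bash
python3 -c "
from h import *
state(); steel('s10')
from station import manip; s=manip.sense(); print(s['joint_pos'].round(3)); R=s['ee_rot']
d=np.array([.5836,-.1281,s['position'][2]])-s['position']; print('shift',R.T@d)
"
```

```text
t 11.6 TCP u v h mm [ 56.8   3.2 251. ] yaw y -1.2937 Fuvh [-0.2  0.4 -0.1] grip 0.47
steel [273, 191, 13, 40, 95] right 285 191 left 273 204 low 275 230
steel [280, 219, 60, 23, 658] right 339 230 left 280 228 low 331 241
steel [277, 238, 18, 12, 153] right 294 241 left 277 242 low 278 249
40 [[319.0, 188.0], [312.0, 197.0], [252.0, 208.0]]
50 [[326.0, 196.0], [319.0, 206.0], [256.0, 206.0]]
60 [[332.0, 204.0], [326.0, 215.0], [260.0, 204.0]]
70 [[337.0, 213.0], [330.0, 224.0], [265.0, 204.0]]
80 [[339.0, 222.0], [333.0, 233.0], [270.0, 204.0]]
90 [[340.0, 231.0], [333.0, 242.0], [275.0, 205.0]]
[-5.100e-02  2.900e-01  9.400e-02  1.378e+00  2.000e-03  2.815e+00]
shift [-0.00020168  0.10435387 -0.00027947]
```

Emit:
{"name": "play_rows", "arguments": {"plan": [[[0,0.04,0],[0,0,-8],0.04],[[0,0.08,0],[0,0,-16],0.04],[[0,0.104,0],[0,0,-24],0.04],[[0,0.104,0],[0,0,-32],0.04],[[0,0.104,0],[0,0,-40],0.04],[[0,0.104,0],[0,0,-48],0.04],[[0,0.104,0],[0,0,-56],0.04],[[0,0.104,0],[0,0,-64],0.04],[[0,0.104,0],[0,0,-72],0.04],[[0,0.104,0],[0,0,-80],0.04],[[0,0.104,0],[0,0,-86.4],0.04],[[0,0.104,0],[0,0,-86.4],0.04]]}}

```text
t: 12.85
position: [0.5838, -0.1286, 0.27]
ee_rot: [[-0.212, 0.977, -0.003], [0.977, 0.212, 0.002], [0.003, -0.002, -1.0]]
wrist_force: [-0.4, -0.3, -0.6]
grip_width: 0.47
finger_force: 0.0
```

```bash
cat >> h.py <<'E'
def bstate():
    from station import manip; s=manip.sense(); d=s["position"]-[.5773,-.0425,0]; c,n=np.cos(1.784),np.sin(1.784); w=s["wrist_force"]
    print("t",s["t"],"TCP board mm",(1e3*np.array([c*d[0]+n*d[1],-n*d[0]+c*d[1],d[2]])).round(1),"yaw x",np.arctan2(s["ee_rot"][1,0],s["ee_rot"][0,0]).round(4),"Fb",np.round([c*w[0]+n*w[1],-n*w[0]+c*w[1],w[2]],1),"ff",s["finger_force"])
E
python3 - <<'E'
from h import *
from station import manip
import cv2
bstate()
d=manip.get_image("wrist")["image"]; t=manip.get_image("top")["image"]
cv2.imwrite("pics/w11.png",d);cv2.imwrite("pics/t11.png",t)
E
```

```text
t 12.85 TCP board mm [-85.5  11.9 270. ] yaw x 1.7841 Fb [-0.2  0.4 -0.6] ff 0.0
```

Emit:
{"name": "play_rows", "arguments": {"plan": [[[0,0,0.045],[0,0,0],0.04],[[0,0,0.09],[0,0,0],0.04],[[0,0,0.135],[0,0,0],0.04],[[0,0,0.17],[0,0,0],0.04],[[0,0,0.185],[0,0,0],0.04],[[0.006,0,0.185],[0,0,0],0.04],[[0.012,0,0.185],[0,0,0],0.04],[[0.018,0,0.185],[0,0,0],0.04],[[0.023,0,0.185],[0,0,0],0.04],[[0.028,0,0.185],[0,0,0],0.04],[[0.032,0,0.185],[0,0,0],0.04]]}}

```text
t: 14.05
position: [0.5777, -0.0964, 0.0872]
ee_rot: [[-0.211, 0.977, 0.001], [0.977, 0.211, -0.001], [-0.001, 0.001, -1.0]]
wrist_force: [0.3, -6.3, 1.9]
grip_width: 0.468
finger_force: 0.0
```

```bash
python3 -c "
from h import *
bstate()"
```

```text
t 14.05 TCP board mm [-52.8  11.   87.2] yaw x 1.7839 Fb [-6.2  1.   1.9] ff 0.0
```

It is in contact, about 6 N. I push on, slowly.

Emit:
{"name": "play_rows", "arguments": {"plan": [[[0.0015,0,0],[0,0,0],0.04],[[0.003,0,0],[0,0,0],0.04],[[0.0045,0,0],[0,0,0],0.04],[[0.006,0,0],[0,0,0],0.04],[[0.0075,0,0],[0,0,0],0.04],[[0.009,0,0],[0,0,0],0.04],[[0.0105,0,0],[0,0,0],0.04],[[0.012,0,0],[0,0,0],0.04]]}}

```text
t: 14.85
position: [0.5751, -0.0857, 0.0869]
ee_rot: [[-0.211, 0.978, 0.001], [0.978, 0.211, -0.002], [-0.002, 0.0, -1.0]]
wrist_force: [0.3, -6.1, 2.6]
grip_width: 0.465
finger_force: 0.0
```

```bash
python3 -c "
from h import *
bstate(); steel('s12')"
```

```text
t 14.85 TCP board mm [-41.8  11.3  86.9] yaw x 1.7831 Fb [-6.   1.   2.6] ff 0.0
steel [275, 192, 15, 39, 106] right 289 192 left 275 216 low 278 230
steel [284, 220, 59, 24, 676] right 342 232 left 284 228 low 333 243
steel [277, 238, 18, 12, 153] right 294 241 left 277 242 low 278 249
40 [[319.0, 188.0], [312.0, 197.0], [252.0, 208.0]]
50 [[326.0, 196.0], [319.0, 206.0], [256.0, 206.0]]
60 [[332.0, 204.0], [326.0, 215.0], [260.0, 204.0]]
70 [[337.0, 213.0], [330.0, 224.0], [265.0, 204.0]]
80 [[339.0, 222.0], [333.0, 233.0], [270.0, 204.0]]
90 [[340.0, 231.0], [333.0, 242.0], [275.0, 205.0]]
```

Emit:
{"name": "play_rows", "arguments": {"plan": [[[0.0015,0,0],[0,0,0],0.04],[[0.003,0,0],[0,0,0],0.04],[[0.0045,0,0],[0,0,0],0.04],[[0.006,0,0],[0,0,0],0.04],[[0.007,0,0],[0,0,0],0.04],[[0.008,0,0],[0,0,0],0.04]]}}

```text
t: 15.5
position: [0.5734, -0.0779, 0.0869]
ee_rot: [[-0.211, 0.978, 0.001], [0.978, 0.211, -0.002], [-0.002, 0.0, -1.0]]
wrist_force: [0.0, -6.3, 0.4]
grip_width: 0.468
finger_force: 0.0
```

Run:
```python
from h import *
from station import manip
import cv2
bstate()
a=manip.get_image("scene")["image"][170:290,240:400]; cv2.imwrite("pics/p13.png",cv2.resize(a,None,fx=5,fy=5,interpolation=cv2.INTER_CUBIC))
```

```text
t 15.5 TCP board mm [-33.7  11.3  86.9] yaw x 1.7831 Fb [-6.2  1.3  0.4] ff 0.0
```

View pics/p13.png

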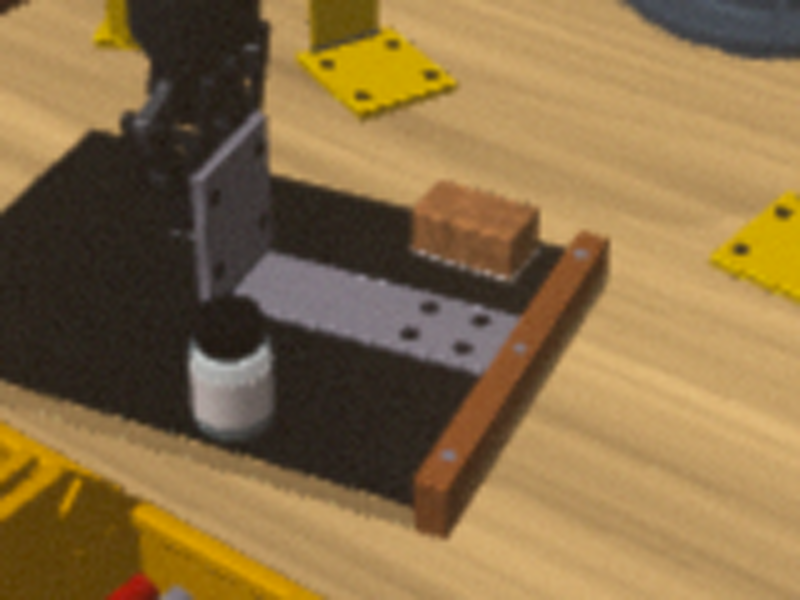

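The bracket lies square and flat. Its head end ((480,372)–(520,318)) is almost at the stop, and the jar and cork have not been disturbed. I push the last few mm in fine steps.

Emit:
{"name": "play_rows", "arguments": {"plan": [[[0.0007,0,0],[0,0,0],0.04],[[0.0014,0,0],[0,0,0],0.04],[[0.002,0,0],[0,0,0],0.04],[[0.0025,0,0],[0,0,0],0.04]]}}

```text
t: 15.95
position: [0.5728, -0.0754, 0.0869]
ee_rot: [[-0.211, 0.978, 0.001], [0.978, 0.211, -0.002], [-0.002, 0.0, -1.0]]
wrist_force: [-0.1, -6.3, 0.7]
grip_width: 0.47
finger_force: 0.0
```

```bash
python3 -c "
from h import *
bstate()"
```

```text
t 15.95 TCP board mm [-31.2  11.3  86.9] yaw x 1.7831 Fb [-6.2  1.5  0.7] ff 0.0
```

Emit:
{"name": "play_rows", "arguments": {"plan": [[[0.0006,0,0],[0,0,0],0.04],[[0.0012,0,0],[0,0,0],0.04],[[0.0018,0,0],[0,0,0],0.04],[[0.0022,0,0],[0,0,0],0.04]]}}

```text
t: 16.35
position: [0.573, -0.075, 0.0871]
ee_rot: [[-0.21, 0.978, 0.002], [0.978, 0.21, -0.005], [-0.005, 0.001, -1.0]]
wrist_force: [0.7, -16.9, 2.8]
grip_width: 0.467
finger_force: 0.0
```

```bash
python3 -c "
from h import *
bstate()"
```

```text
t 16.35 TCP board mm [-30.8  11.1  87.1] yaw x 1.7821 Fb [-16.6   2.8   2.8] ff 0.0
```

The stop is reached: force rose to 17 N with the tool no longer advancing. I back off and rise.

Emit:
{"name": "play_rows", "arguments": {"plan": [[[-0.005,0,0],[0,0,0],0.04],[[-0.015,0,0],[0,0,0],0.04],[[-0.03,0,0],[0,0,0],0.04],[[-0.04,0,0],[0,0,0],0.04],[[-0.04,0,-0.04],[0,0,0],0.04],[[-0.04,0,-0.09],[0,0,0],0.04],[[-0.04,0,-0.14],[0,0,0],0.04],[[-0.1,0,-0.18],[0,0,0],0.04],[[-0.14,0,-0.18],[0,0,0],0.04],[[-0.18,0,-0.18],[0,0,0],0.04],[[-0.18,0,-0.18],[0,0,0],0.04],[[-0.18,0,-0.18],[0,0,0],0.04]]}}

```text
t: 17.55
position: [0.6099, -0.2502, 0.2657]
ee_rot: [[-0.209, 0.978, -0.001], [0.978, 0.209, 0.001], [0.001, -0.001, -1.0]]
wrist_force: [0.2, 0.4, -0.8]
grip_width: 0.47
finger_force: 0.0
```

Run:
```python
from h import *
from station import manip
import cv2
bstate()
d=manip.get_image("top"); a=d["image"]; cv2.imwrite("pics/end.png",a)
hsv=cv2.cvtColor(a,cv2.COLOR_BGR2HSV); m=((hsv[...,1]<50)&(hsv[...,2]>70)).astype(np.uint8)
c=proj(d,[[.573,-.0245,.03]])[0]; mm=np.zeros_like(m); mm[160:215,290:372]=m[160:215,290:372]
k,l,st,_=cv2.connectedComponentsWithStats(mm); i=1+st[1:,4].argmax(); print(st[i])
y,x=np.where(l==i); s=x<330; print(cv2.minAreaRect(np.c_[x[s],y[s]].astype(np.float32)))
p=[.5773,-.0425,1.784]; print("stop line",proj(d,T2(p,[[.165,-.03,.025],[.165,.05,.025]])).round(1))
# left edge of steel per row -> board x at z=.025
R=np.array(d["rotation"]);K=d["mtx"];o=np.array(d["origin"])
for r in np.unique(y)[::3]:
    px=(x[y==r].min()-.5,r); v=R@np.array([(px[0]-K[0][2])/K[0][0],(px[1]-K[1][2])/K[1][1],1]); w=o+v*(.025-o[2])/v[2]
    print(r,px[0],T2([0,0,-1.784],[[w[0]-p[0],w[1]-p[1],0]])[0].round(4)[:2])
```

```text
t 17.55 TCP board mm [-209.9   12.1  265.7] yaw x 1.7811 Fb [ 0.3 -0.3 -0.8] ff 0.0
[ 295  164   64   37 1153]
((313.33599853515625, 188.34800720214844), (18.15687370300293, 34.88266372680664), 79.69515228271484)
stop line [[293.3 178.3]
 [298.  203.4]]
164 350.5 [-0.0189 -0.0414]
167 350.5 [-0.0171 -0.0321]
170 351.5 [-0.0183 -0.0222]
173 346.5 [-0.0011 -0.0158]
176 329.5 [ 0.0529 -0.0163]
179 313.5 [ 0.1037 -0.0162]
182 297.5 [ 0.1544 -0.0161]
185 295.5 [ 0.1622 -0.008 ]
188 295.5 [0.1639 0.0013]
191 296.5 [0.1625 0.0111]
194 296.5 [0.1642 0.0203]
197 297.5 [0.1629 0.0301]
200 297.5 [0.1646 0.0392]
```

The head measures board x ≈ 0.163–0.164, square to the stop and centred at y ≈ 0.012, and the robot is clear of everything.

```bash
python3 -c "
from station import manip
print(manip.close_job())"
```

```text
the job is handed in; nothing more can be done
None
```

The tall bracket was tipped, let down gently, and pushed flat and square against the stop, with its head about 1–2 mm short of the face by camera; nothing else was touched, and the job is handed in (no verdict was returned).

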